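# Sort the mixed eggs into the setter trays

## Task

Five eggs of three sizes stand mixed in the two grey pulp strips: load them into the white setter trays for the incubator, the large hen egg into the tray with the one wide pocket, the two middle-sized pheasant eggs into the tray with the two medium pockets and the two little quail eggs into the tray with the two small pockets. Each egg must end seated upright in a pocket of its own, blunt end up as it started. Eggs are fragile: set each one down in its pocket before letting go, never drop one or let it fall to the bench, and leave the round hygrometer where it is.

Things in the scene. Friction and masses are not known exactly. Their poses are not given: they have to be found in the camera images.
- quail_egg_a: plain cream quail egg, 27 mm across, 34 mm long, 12 g, one of two alike. Origin mid-length on its axis; z to the blunt end. Starts upright, pointed end down, in a grey pulp strip (top 26 mm above the bench, pockets 60 mm apart in a row along world y within 0.2 rad), its middle 34 mm above the bench. Grip its middle, fingers closing along world x
- quail_egg_b: plain cream quail egg, 27 mm across, 34 mm long, 12 g, one of two alike. Origin mid-length on its axis; z to the blunt end. Starts upright, pointed end down, in a grey pulp strip (top 26 mm above the bench, pockets 60 mm apart in a row along world y within 0.2 rad), its middle 34 mm above the bench. Grip its middle, fingers closing along world x
- pheasant_egg_a: plain cream pheasant egg, 36 mm across, 46 mm long, 34 g, one of two alike. Origin mid-length on its axis; z to the blunt end. Starts upright, pointed end down, in a grey pulp strip (top 26 mm above the bench, pockets 60 mm apart in a row along world y within 0.2 rad), its middle 43 mm above the bench. Grip its middle, fingers closing along world x
- pheasant_egg_b: plain cream pheasant egg, 36 mm across, 46 mm long, 34 g, one of two alike. Origin mid-length on its axis; z to the blunt end. Starts upright, pointed end down, in a grey pulp strip (top 26 mm above the bench, pockets 60 mm apart in a row along world y within 0.2 rad), its middle 43 mm above the bench. Grip its middle, fingers closing along world x
- hen_egg: plain cream hen egg, 45 mm across, 59 mm long, 62 g. Origin mid-length on its axis; z to the blunt end. Starts upright, pointed end down, in a grey pulp strip (top 26 mm above the bench, pockets 60 mm apart in a row along world y within 0.2 rad), its middle 51 mm above the bench. Grip its middle, fingers closing along world x
- hen_tray: fixed white hen-egg setter tray, 66 x 80 x 26 mm (x, y, z), with one pocket at its origin: round holes 36 mm wide in the flat top (the one wide hole). Origin on the bench under its centre; y along world y within 0.2 rad. A hen egg seated on the hole's edge has its middle 42 mm above the bench
- pheasant_tray: fixed white pheasant-egg setter tray, 62 x 114 x 26 mm (x, y, z), with two pockets 30 mm either side of the origin along its y: round holes 29 mm wide in the flat top (the wider pair). Origin on the bench under its centre; y along world y within 0.2 rad. A pheasant egg seated on the hole's edge has its middle 38 mm above the bench
- quail_tray: fixed white quail-egg setter tray, 52 x 104 x 26 mm (x, y, z), with two pockets 30 mm either side of the origin along its y: round holes 22 mm wide in the flat top (the small pair). Origin on the bench under its centre; y along world y within 0.2 rad. A quail egg seated on the hole's edge has its middle 34 mm above the bench
- hygrometer: bystander: a loose round white hygrometer, 44 mm across and 16 mm high, lying between the trays; origin at the centre of its underside. A white divider strip 8 mm high also lies between the trays; taller equipment (to 130 mm) stands only at the back and sides
There are look-alikes about, which are no part of the job. What is shaped like the pheasant_egg_b but orange or purple is not meant. What is shaped like the pheasant_egg_a but orange or purple is not meant.

How it is judged:
By the outcome, as a careful person would: the job done as asked, in the order asked, and still so for the second after the job is handed in, with the robot touching nothing.
It also fails if it takes over 144 s, if anything falls off the work surface, if the arm or the gripper's body presses on something with over 40 N, if the wrist force passes 120 N, or if a joint passes its speed limit or range.

## Robot

A 7-joint arm with a two-finger parallel gripper is mounted at the origin on the work surface. World frame = base frame: x ahead of the robot, y to its left, z up, the work surface at z = 0. Lengths are in mm, angles in rad, forces in N, time in s.
With the tool pointing down it reaches from about 400 to 875 mm from the base axis. Payload 4.4 kg.
Tool frame: the origin (TCP) lies midway between the tips of the shut fingers; the grasp point (between the pads) lies grasp_offset behind it (grasp_offset is the distance from the TCP to the grasp point, in mm); z points along the fingers, y is the line along which they close (so a half turn about z gives the same grasp; the last joint's range is limited). The gripper opens to 85 mm and grips with 20 to 120 N. Pads are 22 mm wide; open, the fingers measure 114 mm over their backs; the gripper's body (76 mm by 85 mm) begins 54 mm behind the grasp point. The pads swing forward as they close: fully open they stand 13 mm farther back than shut.
Start: joints at [-1.288, 0.628, 0.038, 1.517, -0.027, 0.996, -0.02], TCP at [222.128, 610.882, 231.313] pointing down, gripper open.
Joint ranges: [-3.06, 3.06], [-0.37, 2.12], [-1.25, 1.32], [0.18, 2.47], [-1.1, 4.24], [0.23, 1.98], [-2.94, 2.94]. Speed limits (rad/s): [2.57, 2.57, 3.14, 3.14, 3.14, 3.14, 3.14].

## Interface

Orientations are given as [roll, pitch, yaw] about the fixed x, y, z axes, in that order (R = Rz(yaw) Ry(pitch) Rx(roll)).
In Python, from cell import * gives the robot as it stands. The module is installed in compiled form; this text tells all that it offers.
- The arm moves only by the shell command python3 -m jog 'ROWS'. ROWS is a JSON object of lists of equal length, an entry for each row: "angular": the turn, a rotation vector about the tool's x, y, z in degrees, a list of three; "travel": the shift along the tool's x, y, z in cm, a list of three; "fingers": the closure, from 0 (fully open) to 1 (shut). In form: {"angular": [[rx, ry, rz], ...], "travel": [[tx, ty, tz], ...], "fingers": [fingers, ...]}. A call has 1 to 5 rows; each row is the pose to reach, as a shift and turn from the pose commanded when the call began, along the tool's axes at that moment; what a row does not reach only later rows make up. A row lasts 1/8 s, in which the tool goes at most 62.5 mm and 10.7 degrees, less where a joint would pass 70% of its speed; a pose out of reach is approached as far as the arm can. A call with a gripper value outside its range is refused whole. The fingers move at their own pace and stop on an object; the grip force is fixed at half the most. Time passes only in rows, so rows that repeat a pose let the fingers close. It gives the time, the measured TCP pose, the force and the opening at its end, in the units of the state.
- read_state(): the state, without advancing time (a new reading comes with each control period).
- get_image(name): name is "side" or "top"; returns the picture (384x512x3 uint8, red, green, blue); there is no depth.
- camera_model(name): a dict with "mtx" (3x3 intrinsics, pixels), "T" (4x4, takes a point from camera to world coordinates). Camera axes: x right, y down, z forward; pixel columns grow to the right and rows downward; lengths in mm; the calibration is good to about 2 mm. A picture is of the moment at which its call begins. camera_model takes no time and is no camera call.
- finish_job(): hands the job in, once; it reports no verdict.
The state is a dict: "clock": time; "qpos": joint angles; "qd": joint speeds; "tau": joint torques, N m; "eef_pos": TCP position; "tool_rot": TCP orientation; "force": force on the tool from outside, world axes, zero at the start; "torque": the same for the moment, N m; "width": finger opening in mm.
Only numpy, scipy, OpenCV 4.12 (cv2) and the standard library are available. Lean on these libraries where they do the work, as an engineer would, in place of code of your own. Each camera call takes 0.05 s, during which the arm holds its last target. There are 200 camera calls.

## Working session

There is one attempt and no reset: what is moved stays moved. The work goes in short steps, Python scripts to look and compute and a shell command to move; the robot and the scene stay as the last step left them, time stands still between calls to the robot, and variables do not carry over. Pictures are saved under pics/ and viewed, on a budget of 14 in all, crops included, one or two more only if the job needs it, and the job is handed in when it is done.

```bash
mkdir -p pics; python3 - <<'E'
from cell import *
import cv2
s=read_state();print(s)
for n in("top","side"):
    im=get_image(n);cv2.imwrite(f"pics/{n}0.png",cv2.cvtColor(im,cv2.COLOR_RGB2BGR));m=camera_model(n);print(n,m)
E
```

```text
{'clock': 0.0, 'qpos': array([-1.28781912,  0.62934614,  0.03845289,  1.51838899, -0.02702136,
        0.99631531, -0.0199855 ]), 'qd': array([ 0.00097288, -0.00015457,  0.00029672,  0.00136537, -0.00018649,
       -0.00062865,  0.0003142 ]), 'tau': array([ 5.20407102e-04, -5.63409877e+01,  1.22696992e+00, -1.93440038e+01,
        1.11824524e-02,  1.06472505e-02, -1.44428606e-05]), 'eef_pos': array([221.89063101, 610.26966307, 230.38258413]), 'tool_rot': array([-3.13965313e+00,  1.47123077e-05,  2.79280902e+00]), 'force': array([0.21514648, 0.41437581, 0.3591195 ]), 'torque': array([-0.01607829, -0.01562549,  0.02533413]), 'width': 85.46082396241384}
top {'mtx': array([[440.03420195,   0.        , 256.86094594],
       [  0.        , 440.03420195, 194.47982314],
       [  0.        ,   0.        ,   1.        ]]), 'T': array([[ 1.79851481e-03, -9.97613658e-01,  6.90199525e-02,
         4.85868191e+02],
       [-9.99806090e-01, -4.40402002e-04,  1.96872783e-02,
        -3.62972405e+01],
       [-1.96099012e-02, -6.90419766e-02, -9.97421003e-01,
         9.92487638e+02],
       [ 0.00000000e+00,  0.00000000e+00,  0.00000000e+00,
         1.00000000e+00]])}
side {'mtx': array([[487.25737223,   0.        , 254.49357398],
       [  0.        , 487.25737223, 193.60991972],
       [  0.        ,   0.        ,   1.        ]]), 'T': array([[ 7.45241526e-01, -3.70543590e-01,  5.54357751e-01,
        -2.26316162e+01],
       [-6.66760827e-01, -4.05745967e-01,  6.25140152e-01,
        -6.95019641e+02],
       [-6.71325462e-03, -8.35504433e-01, -5.49442694e-01,
         6.48621317e+02],
       [ 0.00000000e+00,  0.00000000e+00,  0.00000000e+00,
         1.00000000e+00]])}
```

View pics/top0.png

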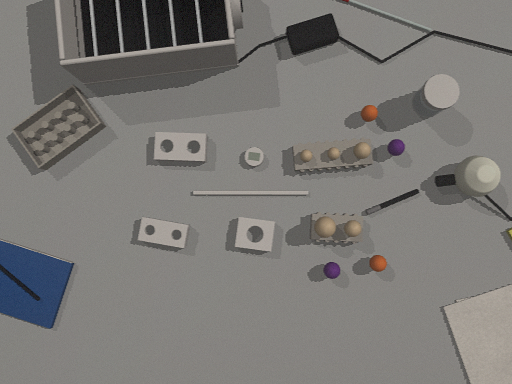

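View pics/side0.png

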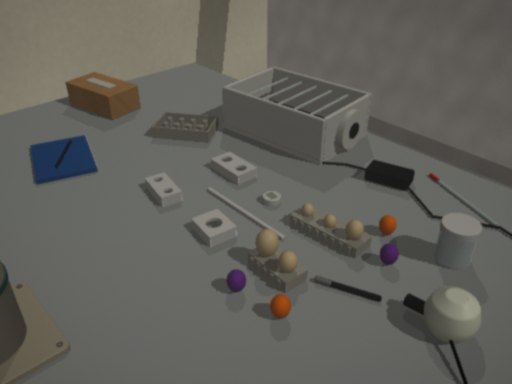

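Top view shows the far strip with two quail eggs at (307,156) and (334,154) and a pheasant egg at (362,150). The near strip has the hen egg at (325,227) and a pheasant egg at (353,229). Tray holes are at (255,234) for hen, (167,146) and (194,147) for pheasant, and (150,230) and (177,235) for quail. The hygrometer is at (254,156). The side view agrees.

```bash
cat > h.py <<'E'
from cell import *
import cv2,numpy as np
def ray(n,uv):
    m=camera_model(n);T=m["T"];d=T[:3,:3]@np.linalg.solve(m["mtx"],[uv[0],uv[1],1]);return T[:3,3],d/np.linalg.norm(d)
def plane(n,uv,z):
    o,d=ray(n,uv);return (o+d*(z-o[2])/d[2]).round(1)
def proj(n,p):
    m=camera_model(n);c=np.linalg.inv(m["T"])@[*p,1];q=m["mtx"]@c[:3];return q[:2]/q[2]
def tri(a,b):
    o1,d1=ray("top",a);o2,d2=ray("side",b)
    s=np.linalg.lstsq(np.c_[d1,-d2],o2-o1,rcond=None)[0];p,q=o1+s[0]*d1,o2+s[1]*d2
    return ((p+q)/2).round(1),round(np.linalg.norm(p-q),1)
def blobs(mask,a0,a1):
    n,_,st,c=cv2.connectedComponentsWithStats(mask.astype(np.uint8))
    return [(c[i].round(1),st[i]) for i in range(1,n) if a0<st[i,4]<a1]
def tan(im):
    h=cv2.cvtColor(im,cv2.COLOR_RGB2HSV);return (h[...,0]>8)&(h[...,0]<24)&(h[...,1]>75)&(h[...,2]>70)
E
python3 - <<'E'
from h import *
t=get_image("top");s=get_image("side")
print("tan top");[print(*b) for b in blobs(tan(t),30,1500)]
print("tan side");[print(*b) for b in blobs(tan(s),30,1500)]
for n,im in(("top",t),("side",s)):
    g=cv2.cvtColor(im,cv2.COLOR_RGB2GRAY)
    print(n,[(p,g[p[1],p[0]]) for p in ([(255,234),(245,225),(167,146),(160,140),(150,230),(163,225)] if n=="top" else [(214,219),(200,225),(227,159),(168,195),(158,181)])])
cr=lambda im,x,y,w,h:cv2.resize(im[y:y+h,x:x+w],(800,int(800*h/w)),interpolation=cv2.INTER_CUBIC)
cv2.imwrite("pics/c1.png",cv2.cvtColor(cr(t,130,120,160,115+15),cv2.COLOR_RGB2BGR)[:600])
v=np.zeros_like(t);v[tan(t)]=t[tan(t)]
cv2.imwrite("pics/c2.png",cv2.cvtColor(np.vstack([cr(t,285,130,110,40),cr(v,285,130,110,40)]),cv2.COLOR_RGB2BGR)[:600])
E
```

```text
tan top
[369.2 112.5] [361 105  17  17 208]
[377.9 262.7] [369 255  18  17 219]
tan side
[307.5 209.6] [303 204  10  12  96]
[330.  220.9] [325 215  11  12 109]
[387.4 224.4] [379 215  18  20 283]
[354.4 229.2] [347 220  16  19 241]
[267.1 242.1] [257 230  21  26 429]
[287.7 261.2] [279 251  18  21 290]
[280.1 305.7] [270 294  21  25 412]
top [((255, 234), np.uint8(83)), ((245, 225), np.uint8(165)), ((167, 146), np.uint8(82)), ((160, 140), np.uint8(162)), ((150, 230), np.uint8(86)), ((163, 225), np.uint8(166))]
side [((214, 219), np.uint8(97)), ((200, 225), np.uint8(134)), ((227, 159), np.uint8(75)), ((168, 195), np.uint8(124)), ((158, 181), np.uint8(103))]
```

View pics/c1.png

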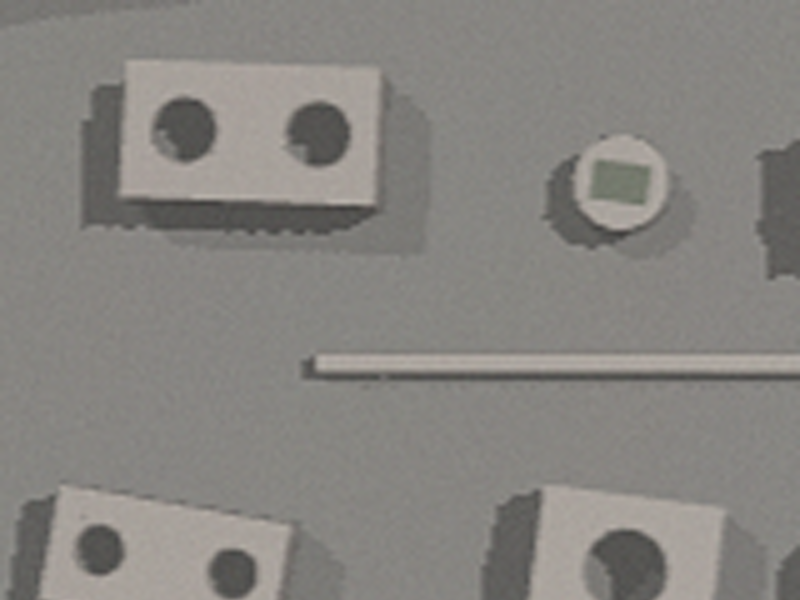

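View pics/c2.png

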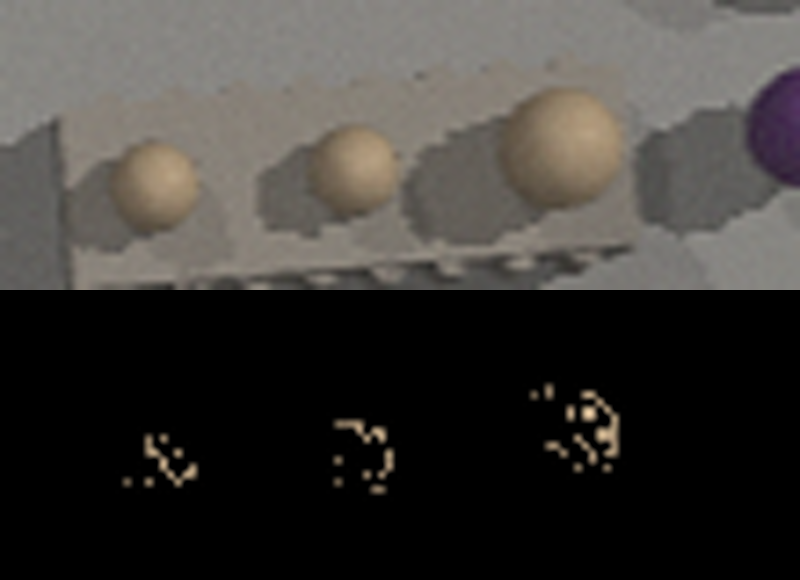

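The crops show clean tray tops and holes, with the hygrometer well clear. The tan mask is too strict in the top view, so I'll lower its saturation and fit the tray faces as rectangles.

```bash
sed -i 's/h\[...,1\]>75/h[...,1]>S/; s/def tan(im)/def tan(im,S=52)/' h.py
python3 - <<'E'
from h import *
t=get_image("top");s=get_image("side")
print("tan top");B=[b for b in blobs(tan(t),60,1500)];[print(*b) for b in B]
S=blobs(tan(s,75),60,1500)
z0=dict(qa=34,qb=34,pa=43,pb=43,hen=51)
for n,a,b in(("qa",(307,156),(307,209)),("qb",(334,154),(330,221)),("pa",(362,150),(354,229)),("hen",(325,227),(267,242)),("pb",(353,229),(288,261))):
    f=lambda L,p:min(L,key=lambda q:np.hypot(*(q[0]-p)))
    A=f(B,a)[0];C=f(S,b)[0];p=plane("top",A,z0[n]);print(n,A,"plane",p,"side",plane("side",C,z0[n]),"tri",*tri(A,C),"side proj err",(C-proj("side",p)).round(1))
g=cv2.cvtColor(t,cv2.COLOR_RGB2GRAY);m=((g>142)*255).astype(np.uint8)
cs,h=cv2.findContours(m,cv2.RETR_CCOMP,cv2.CHAIN_APPROX_NONE)
for i,c in enumerate(cs):
    r=cv2.minAreaRect(c);a=cv2.contourArea(c)
    if 300<a<2500 and r[0][0]<290 and 120<r[0][1]<260:
        ctr=plane("top",r[0],26);bx=np.array([plane("top",q,26) for q in cv2.boxPoints(r)])
        print("tray",np.round(r[0],1),ctr,[np.linalg.norm(bx[k]-bx[k+1]).round(1) for k in(0,1)],"dirs",[np.arctan2(*(bx[k+1]-bx[k])[[0,1]]).round(3) for k in(0,1)])
for b in blobs((g<125)&(np.indices(g.shape)[0]>100),40,400):
    c,st=b
    if st[2]<22 and st[3]<22 and c[0]<290 and 120<c[1]<260: 
        (x,y),w=[(st[0]+(st[2]-1)/2),(st[1]+(st[3]-1)/2)],st[2:4];print("hole",c,(x,y),w,plane("top",(x,y),26))
E
```

```text
tan top
[369.1 112.7] [360 105  18  17 215]
[361.6 150.1] [353 142  18  17 223]
[333.2 152.9] [328 147  12  13 117]
[305.9 155.2] [300 150  13  12 114]
[324.8 226.7] [315 217  21  21 347]
[352.4 228. ] [344 220  17  17 221]
[377.7 262.9] [369 255  18  17 228]
qa [305.9 155.2] plane [ 638.6 -124.8   34. ] side [ 640.6 -121.2   34. ] tri [ 637.8 -124.2   37. ] 0.9 side proj err [-0.6 -1.1]
qb [333.2 152.9] plane [ 643.6 -184.5   34. ] side [ 645.6 -181.2   34. ] tri [ 642.8 -183.8   36.9] 0.8 side proj err [-0.6 -1.1]
pa [361.6 150.1] plane [ 648.1 -244.5   43. ] side [ 650.5 -240.9   43. ] tri [ 647.3 -243.5   46.3] 0.8 side proj err [-0.7 -1.3]
hen [324.8 226.7] plane [ 482.4 -162.4   51. ] side [ 484.2 -158.9   51. ] tri [ 482.  -161.8   53.9] 0.8 side proj err [-0.6 -1.2]
pb [352.4 228. ] plane [ 479.7 -222.5   43. ] side [ 480.9 -218.8   43. ] tri [ 479.1 -221.4   45.9] 1.4 side proj err [-0.9 -1.3]
tray [254.4 233.7] [466.7 -12.   26. ] [np.float64(66.1), np.float64(80.6)] dirs [np.float64(1.691), np.float64(-3.018)]
tray [162.5 232. ] [470. 190.  26.] [np.float64(51.6), np.float64(104.0)] dirs [np.float64(1.726), np.float64(-2.972)]
tray [179.5 145.9] [661.2 155.3  26. ] [np.float64(62.0), np.float64(113.8)] dirs [np.float64(1.589), np.float64(-3.103)]
hole [166.5 145.4] (np.float64(166.0), np.float64(145.5)) [13 14] [662.1 185.5  26. ]
hole [193.4 146.2] (np.float64(193.0), np.float64(146.5)) [13 14] [659.7 125.1  26. ]
hole [253.6 156. ] (np.float64(254.0), np.float64(156.0)) [11  9] [638.2 -10.7  26. ]
hole [149.5 229.4] (np.float64(149.5), np.float64(229.5)) [10 10] [475.4 218.9  26. ]
hole [254.8 233.6] (np.float64(254.5), np.float64(234.0)) [16 17] [466.  -12.2  26. ]
hole [176.1 234.4] (np.float64(176.0), np.float64(234.5)) [ 9 10] [464.6 160.2  26. ]
```

```bash
python3 -c "
import cell;print([n for n in dir(cell) if n[0]!='_']);print(getattr(cell,'grasp_offset',None))"
python3 -m jog '{"angular":[[0,0,10],[0,0,20],[0,0,30],[0,0,40],[0,0,50]],"travel":[[-4,-3,0],[-8,-6,0],[-12,-9,0],[-16,-12,0],[-19.2,-14.9,0]],"fingers":[0,0,0,0,0]}'
python3 -m jog '{"angular":[[0,0,10],[0,0,20],[0,0,20],[0,0,20]],"travel":[[0,0,0],[0,0,0],[0,0,0],[0,0,0]],"fingers":[0,0,0,0]}'
```

```text
['MotionError', 'camera_model', 'finish_job', 'get_image', 'grasp_offset', 'read_state']
18.700000000000003
clock: 0.92
eef_pos: [352.9, 403.5, 231.5]
tool_rot: [3.141, -0.0, 1.913]
force: [0.1, 0.5, -0.0]
width: 85.6
clock: 1.42
eef_pos: [351.5, 405.4, 231.3]
tool_rot: [-3.141, -0.0, 1.574]
force: [0.2, 0.7, -0.6]
width: 85.5
```

```bash

python3 -m jog '{"angular":[[0,0,0],[0,0,0],[0,0,0],[0,0,0],[0,0,0]],"travel":[[-6,1.4,0],[-12,2.8,0],[-18,4.2,0],[-24,5.6,0],[-30,7,0]],"fingers":[0,0,0,0,0]}'
python3 -m jog '{"angular":[[0,0,0],[0,0,0],[0,0,0],[0,0,0],[0,0,0]],"travel":[[-6,1.4,2],[-12,2.8,4],[-18,4.2,6],[-24,5.6,8],[-26.7,6.1,10]],"fingers":[0,0,0,0,0]}'
python3 -m jog '{"angular":[[0,0,0],[0,0,0],[0,0,0]],"travel":[[0,0,0],[0,0,0],[0,0,0]],"fingers":[0,0,0]}'
python3 - <<'E'
from h import *
for n in("top","side"):
    im=get_image(n);p=(482,-161,80);u,v=proj(n,p).astype(int);cv2.imwrite(f"pics/d_{n}.png",cv2.cvtColor(cv2.resize(im[v-75:v+75,u-75:u+75],(400,400),interpolation=cv2.INTER_CUBIC),cv2.COLOR_RGB2BGR))
a=np.hstack([cv2.imread(f"pics/d_{n}.png") for n in("top","side")]);cv2.imwrite("pics/d.png",a);print(read_state()["eef_pos"])
E
```

```text
clock: 2.05
eef_pos: [422.2, 103.6, 231.6]
tool_rot: [3.141, -0.0, 1.574]
force: [0.9, 0.3, -0.6]
width: 85.7
clock: 2.68
eef_pos: [483.7, -165.3, 130.9]
tool_rot: [3.14, 0.001, 1.57]
force: [-0.4, 1.0, -0.0]
width: 85.3
clock: 3.05
eef_pos: [483.2, -160.1, 131.8]
tool_rot: [3.141, -0.001, 1.574]
force: [0.2, 0.3, 0.1]
width: 85.3
[ 483.21401214 -160.39561854  131.85564453]
```

View pics/d.png

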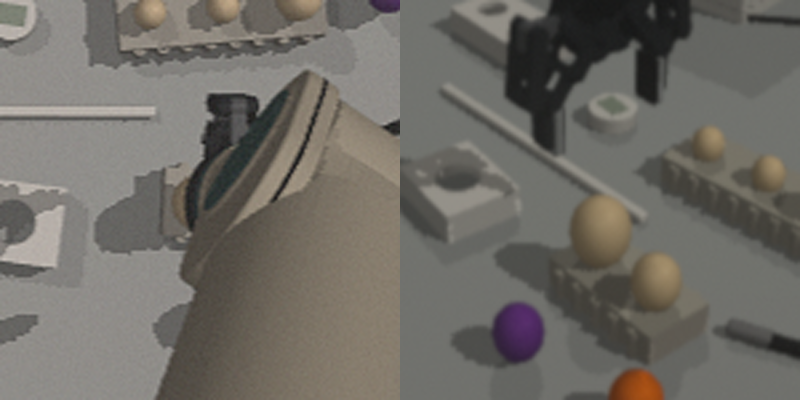

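```bash

python3 -m jog '{"angular":[[0,0,0],[0,0,0],[0,0,0],[0,0,0],[0,0,0]],"travel":[[0,0,3],[0,0,6],[-0.1,0,8],[-0.1,0,9.8],[-0.1,0,9.8]],"fingers":[0,0,0,0,0]}'
python3 - <<'E'
from h import *
im=get_image("side");u,v=proj("side",(482,-161,50)).astype(int);cv2.imwrite("pics/e.png",cv2.cvtColor(cv2.resize(im[v-60:v+60,u-60:u+60],(600,600),interpolation=cv2.INTER_CUBIC),cv2.COLOR_RGB2BGR));print(u,v,read_state()["eef_pos"],read_state()["force"])
E
```

```text
clock: 3.78
eef_pos: [482.2, -161.7, 32.7]
tool_rot: [-3.14, -0.001, 1.572]
force: [0.4, -0.3, 0.9]
width: 85.1
266 243 [ 482.7592736  -162.11297327   33.39301396] [ 0.65823473 -0.20594176  0.85851004]
```

View pics/e.png

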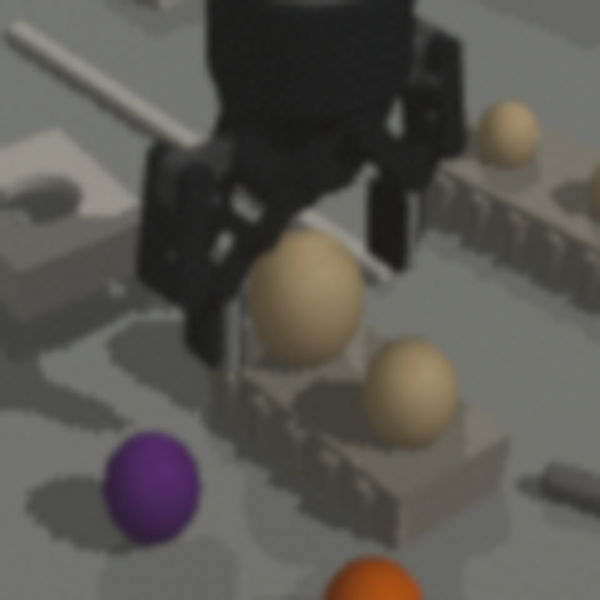

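Side view: the open fingers straddle the hen egg (near tip at about (248,256), far tip at about (284,237)). The midpoint sits within about 1 px of the egg's axis, so I'm closing.

```bash

python3 -m jog '{"angular":[[0,0,0],[0,0,0],[0,0,0],[0,0,0],[0,0,0]],"travel":[[0,0,0],[0,0,0],[0,0,0],[0,0,0],[0,0,0]],"fingers":[1,1,1,1,1]}'
python3 -m jog '{"angular":[[0,0,0],[0,0,0],[0,0,0],[0,0,0],[0,0,0]],"travel":[[0,0,0],[0,0,-1],[0,0,-3],[0,0,-6],[0,0,-6]],"fingers":[1,1,1,1,1]}'
python3 - <<'E'
from h import *
im=get_image("side");u,v=proj("side",(482,-161,90)).astype(int);cv2.imwrite("pics/f.png",cv2.cvtColor(cv2.resize(im[v-60:v+60,u-60:u+60],(500,500),interpolation=cv2.INTER_CUBIC),cv2.COLOR_RGB2BGR));print(u,v)
E
```

```text
clock: 4.45
eef_pos: [483.3, -162.8, 34.0]
tool_rot: [3.14, 0.0, 1.571]
force: [-0.9, 0.7, 6.5]
width: 42.8
clock: 5.08
eef_pos: [484.1, -163.3, 95.4]
tool_rot: [3.138, 0.001, 1.571]
force: [0.3, -0.2, -0.8]
width: 42.6
267 226
```

View pics/f.png

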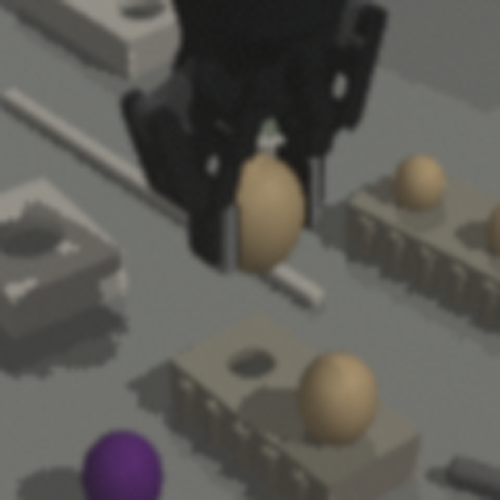

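Hen egg is held upright, and its pocket shows empty at about (262,253) in the crop. Moving over the hen tray and servoing with the cameras.

```bash

python3 -m jog '{"angular":[[0,0,0],[0,0,0],[0,0,0],[0,0,0],[0,0,0]],"travel":[[4,-0.4,0],[8,-0.8,0],[12,-1.2,0],[15,-1.6,0],[15,-1.6,0]],"fingers":[1,1,1,1,1]}'
python3 -m jog '{"angular":[[0,0,0],[0,0,0],[0,0,0]],"travel":[[0,0,0],[0,0,0],[0,0,0]],"fingers":[1,1,1]}'
python3 - <<'E'
from h import *
im=get_image("side");e=np.array([read_state()["eef_pos"]]);
print(e)
for b in blobs(tan(im,75),60,1500): print(*b, plane("side",b[0],e[0][2]+17))
print("expect",proj("side",e[0]+[0,0,17]))
t=get_image("top")
for b in blobs(tan(t),20,1500): print("top",*b)
u,v=proj("side",(467,-12,80)).astype(int);cv2.imwrite("pics/g.png",cv2.cvtColor(np.hstack([cv2.resize(im[v-60:v+60,u-60:u+60],(400,400)),cv2.resize(t[160:280,200:320],(400,400))]),cv2.COLOR_RGB2BGR))
E
```

```text
clock: 5.75
eef_pos: [465.5, -9.9, 92.4]
tool_rot: [-3.139, -0.001, 1.576]
force: [0.0, -0.3, -0.3]
width: 42.7
clock: 6.12
eef_pos: [466.8, -13.8, 93.3]
tool_rot: [3.142, 0.0, 1.569]
force: [0.2, 0.1, -1.3]
width: 42.6
[[466.7959015  -13.56312045  93.28557088]]
[213.5 188.3] [206 177  17  25 326] [471.7 -11.2 110.3]
[307.5 209.5] [303 204  10  12  96] [ 558.5 -192.2  110.3]
[330.  220.7] [325 215  11  12 106] [ 562.9 -244.8  110.3]
[387.3 224.5] [379 215  18  20 288] [ 631.3 -322.9  110.3]
[354.5 229.3] [347 221  16  18 237] [ 575.7 -291.7  110.3]
[287.8 261.2] [279 251  18  21 285] [ 425.2 -271.9  110.3]
[280.1 305.7] [270 294  21  25 413] [ 346.1 -334.6  110.3]
expect [212.29236082 189.65018994]
top [369.2 112.7] [361 105  17  17 214]
top [361.7 150. ] [354 142  17  17 222]
top [333.3 152.9] [328 147  12  13 117]
top [305.8 155.3] [300 150  13  12 117]
top [352.3 228. ] [344 220  17  17 223]
top [377.8 262.9] [369 255  18  17 226]
```

View pics/g.png

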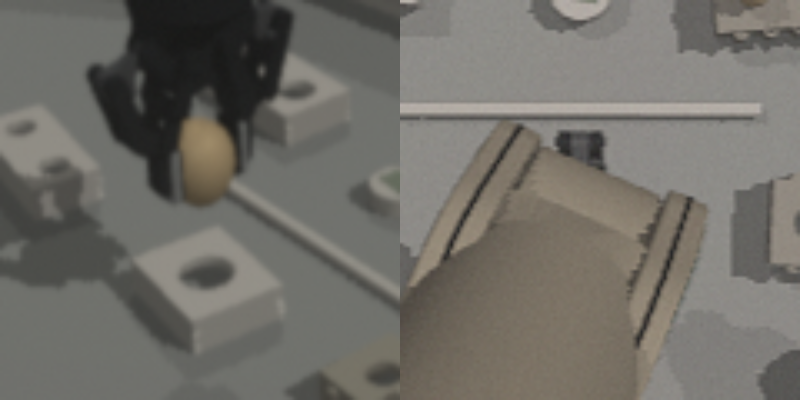

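Held egg, right edge at u = 223, agrees with the TCP and the top-camera coordinates to about 1 px. Lowering towards the pocket and watching force.

```bash

python3 -m jog '{"angular":[[0,0,0],[0,0,0],[0,0,0],[0,0,0],[0,0,0]],"travel":[[0.1,0,2],[0.1,0,4],[0.1,0,5.5],[0.1,0,6.3],[0.1,0,6.3]],"fingers":[1,1,1,1,1]}'
python3 -m jog '{"angular":[[0,0,0],[0,0,0],[0,0,0]],"travel":[[0,0,0.2],[0,0,0.2],[0,0,0.2]],"fingers":[1,1,1]}'
python3 -m jog '{"angular":[[0,0,0],[0,0,0],[0,0,0]],"travel":[[0,0,0.15],[0,0,0.15],[0,0,0.15]],"fingers":[1,1,1]}'
python3 - <<'E'
from h import *
im=get_image("side");s=read_state();print(s["eef_pos"],s["force"])
u,v=proj("side",(467,-12,50)).astype(int);cv2.imwrite("pics/g2.png",cv2.cvtColor(cv2.resize(im[v-50:v+50,u-50:u+50],(500,500),interpolation=cv2.INTER_CUBIC),cv2.COLOR_RGB2BGR))
E
```

```text
clock: 6.85
eef_pos: [466.5, -11.9, 29.9]
tool_rot: [-3.141, 0.0, 1.571]
force: [-0.8, 0.0, -0.5]
width: 43.1
clock: 7.22
eef_pos: [467.0, -11.7, 28.6]
tool_rot: [3.141, -0.0, 1.571]
force: [0.2, -0.6, 0.4]
width: 42.8
clock: 7.6
eef_pos: [466.9, -11.9, 26.8]
tool_rot: [3.141, 0.0, 1.571]
force: [0.4, -1.1, -0.7]
width: 42.5
[466.8716142  -11.94572841  26.81744444] [ 0.9637337  -1.33109262 -0.386118  ]
```

View pics/g2.png

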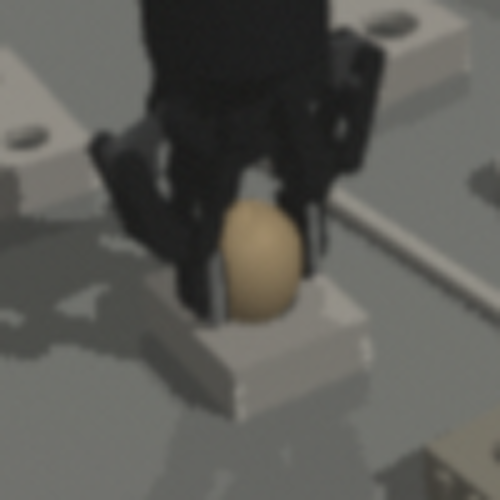

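The egg is centred over the pocket. Feeling for contact in small steps.

```bash

for i in 1 2 3; do python3 -m jog '{"angular":[[0,0,0],[0,0,0],[0,0,0]],"travel":[[0,0,0.1],[0,0,0.1],[0,0,0.1]],"fingers":[1,1,1]}' | egrep 'eef|force|width'; done
```

```text
eef_pos: [466.9, -12.1, 25.8]
force: [-0.1, -2.7, 1.7]
width: 42.7
eef_pos: [467.1, -12.3, 24.9]
force: [0.1, -4.2, 3.5]
width: 42.6
eef_pos: [467.2, -12.5, 24.3]
force: [-0.3, -5.2, 8.8]
width: 42.6
```

```bash

for i in 1 2; do python3 -m jog '{"angular":[[0,0,0],[0,0,0],[0,0,0]],"travel":[[-0.1,0,0],[-0.1,0,0],[-0.1,0,0]],"fingers":[1,1,1]}' | egrep 'eef|force|width'; done
```

```text
eef_pos: [467.1, -12.6, 24.3]
force: [0.3, -3.5, 9.1]
width: 42.9
eef_pos: [467.2, -12.7, 24.3]
force: [0.1, -1.1, 9.1]
width: 42.4
```

```bash

python3 -m jog '{"angular":[[0,0,0],[0,0,0],[0,0,0],[0,0,0],[0,0,0]],"travel":[[0,0,0],[0,0,0],[0,0,0],[0,0,0],[0,0,0]],"fingers":[0.4,0.2,0,0,0]}'
python3 -m jog '{"angular":[[0,0,0],[0,0,0],[0,0,0],[0,0,0],[0,0,0]],"travel":[[0,0,-1],[0,0,-4],[0,0,-8],[0,0,-10],[0,0,-10]],"fingers":[0,0,0,0,0]}'
python3 - <<'E'
from h import *
im=get_image("side");s=read_state();print(s["eef_pos"],s["width"])
for b in blobs(tan(im,75),60,1500)[:]: print(*b)
print(proj("side",(466.5,-12.2,42)))
E
```

```text
clock: 10.15
eef_pos: [466.6, -13.7, 23.7]
tool_rot: [-3.141, -0.0, 1.571]
force: [-0.1, 0.8, -0.3]
width: 85.6
clock: 10.78
eef_pos: [467.9, -13.6, 125.6]
tool_rot: [3.138, -0.0, 1.571]
force: [0.2, 0.5, -0.6]
width: 85.5
[467.09746887 -13.49018635 124.60043965] 85.10758315276115
[213.3 215.1] [204 205  19  21 327]
[307.5 209.5] [303 204  10  12  95]
[329.9 220.7] [325 215  11  12 109]
[387.3 224.5] [379 215  18  20 288]
[354.4 229.3] [347 221  16  18 238]
[287.7 261.2] [279 251  18  21 289]
[280.1 305.7] [270 294  21  25 412]
[213.53877768 216.54270373]
```

Hen egg sits at side pixel (213.3, 215.1), where expected (the known −1.4 px camera bias included). Next is the near-strip pheasant egg.

```bash

python3 -m jog '{"angular":[[0,0,0],[0,0,0],[0,0,0],[0,0,0],[0,0,0]],"travel":[[-5,0.3,0],[-10,0.6,0],[-15,0.9,0],[-20,1.3,0],[-20.9,1.3,0]],"fingers":[0,0,0,0,0]}'
python3 -m jog '{"angular":[[0,0,0],[0,0,0],[0,0,0],[0,0,0],[0,0,0]],"travel":[[0,0,0],[0,0,4],[0,0,7],[0,0,9.3],[0,0,9.3]],"fingers":[0,0,0,0,0]}'
python3 -m jog '{"angular":[[0,0,0],[0,0,0]],"travel":[[0,0,0],[0,0,0]],"fingers":[0,0]}'
python3 -c "
from h import *
im=get_image('side');print(read_state()['eef_pos'])
u,v=proj('side',(480,-222,45)).astype(int);cv2.imwrite('pics/i.png',cv2.cvtColor(cv2.resize(im[v-50:v+50,u-50:u+50],(400,400),interpolation=cv2.INTER_CUBIC),cv2.COLOR_RGB2BGR))"
```

```text
clock: 11.45
eef_pos: [478.8, -227.1, 123.0]
tool_rot: [-3.141, 0.002, 1.565]
force: [-0.3, 0.3, -0.2]
width: 85.6
clock: 12.08
eef_pos: [478.5, -219.7, 29.1]
tool_rot: [-3.137, -0.003, 1.574]
force: [0.1, 0.4, 0.0]
width: 85.5
clock: 12.32
eef_pos: [480.5, -222.5, 31.8]
tool_rot: [3.14, 0.001, 1.572]
force: [0.5, 0.9, 0.3]
width: 85.3
[ 480.46311976 -222.62722336   31.75400579]
```

View pics/i.png

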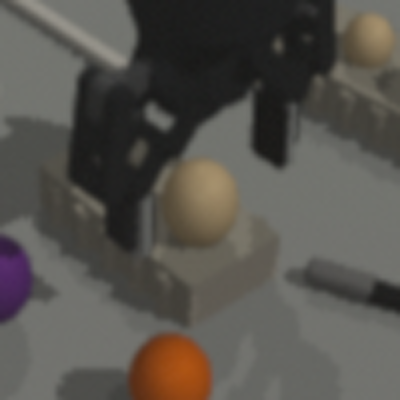

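```bash

python3 -m jog '{"angular":[[0,0,0],[0,0,0],[0,0,0],[0,0,0],[0,0,0]],"travel":[[0,0,0],[0,0,0],[0,0,0],[0,0,0],[0,0,0]],"fingers":[1,1,1,1,1]}'
python3 -m jog '{"angular":[[0,0,0],[0,0,0],[0,0,0],[0,0,0],[0,0,0]],"travel":[[0,0,0],[0,0,-1],[0,0,-3],[0,0,-6],[0,0,-8]],"fingers":[1,1,1,1,1]}' | egrep 'width|eef'
python3 -m jog '{"angular":[[0,0,0],[0,0,0],[0,0,0],[0,0,0],[0,0,0]],"travel":[[4,1.8,0],[8,3.6,0],[12,5.4,0],[16,7.2,0],[20,9,0]],"fingers":[1,1,1,1,1]}'| egrep 'width|eef'
python3 -m jog '{"angular":[[0,0,0],[0,0,0],[0,0,0],[0,0,0],[0,0,0]],"travel":[[4,1.8,0],[8,3.6,0],[12,5.4,0],[16,7.2,0],[20.8,9.2,0]],"fingers":[1,1,1,1,1]}'| egrep 'width|eef'
python3 -m jog '{"angular":[[0,0,0],[0,0,0],[0,0,0]],"travel":[[0,0,0],[0,0,0],[0,0,0]],"fingers":[1,1,1]}'
python3 -c "
from h import *
im=get_image('side');s=read_state();print(s['eef_pos'],s['force'])
for b in blobs(tan(im,75),60,1500)[:2]: print(*b)
print(proj('side',s['eef_pos']+[0,0,11.5]))"
```

```text
clock: 13.0
eef_pos: [480.1, -222.8, 31.0]
tool_rot: [3.141, 0.0, 1.571]
force: [0.3, 0.7, 3.4]
width: 33.6
eef_pos: [479.7, -222.8, 112.2]
width: 33.4
eef_pos: [569.8, -21.4, 111.1]
width: 33.0
eef_pos: [661.8, 185.5, 111.1]
width: 33.5
clock: 15.25
eef_pos: [661.4, 183.3, 111.0]
tool_rot: [-3.141, 0.001, 1.569]
force: [0.2, -0.7, -0.7]
width: 33.3
[661.49343127 183.4169699  111.02853489] [ 0.42365395 -0.71840907 -0.45512715]
[226.6 124. ] [222 117  10  16 124]
[213.3 215.1] [204 205  19  21 323]
[225.54241218 125.42435599]
```

```bash

python3 -m jog '{"angular":[[0,0,0],[0,0,0],[0,0,0],[0,0,0],[0,0,0]],"travel":[[0.15,0.05,2],[0.15,0.05,5],[0.15,0.05,7],[0.15,0.05,8.1],[0.15,0.05,8.1]],"fingers":[1,1,1,1,1]}'
for i in 1 2; do python3 -m jog '{"angular":[[0,0,0],[0,0,0],[0,0,0]],"travel":[[0,0,0.1],[0,0,0.1],[0,0,0.1]],"fingers":[1,1,1]}' | egrep 'eef|force|width'; done
python3 -c "
from h import *
im=get_image('side');
u,v=proj('side',(662,180,45)).astype(int);cv2.imwrite('pics/k.png',cv2.cvtColor(cv2.resize(im[v-50:v+50,u-50:u+50],(500,500),interpolation=cv2.INTER_CUBIC),cv2.COLOR_RGB2BGR))"
```

```text
clock: 15.92
eef_pos: [662.1, 186.1, 29.1]
tool_rot: [-3.141, 0.001, 1.57]
force: [-1.0, 0.3, -0.3]
width: 33.5
eef_pos: [662.5, 186.7, 29.4]
force: [0.5, -1.3, 0.3]
width: 33.8
eef_pos: [662.8, 186.3, 28.2]
force: [0.7, -2.6, 3.5]
width: 33.3
```

View pics/k.png

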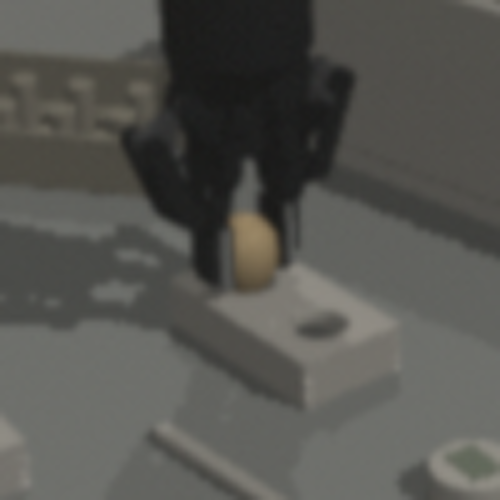

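```bash

python3 -m jog '{"angular":[[0,0,0],[0,0,0],[0,0,0]],"travel":[[-0.15,0,0],[-0.15,0,0],[-0.15,0,0]],"fingers":[1,1,1]}' | egrep 'eef|force|width'
for i in 1 2; do python3 -m jog '{"angular":[[0,0,0],[0,0,0],[0,0,0]],"travel":[[0,0,0.1],[0,0,0.1],[0,0,0.1]],"fingers":[1,1,1]}' | egrep 'eef|force|width'; done
```

```text
eef_pos: [662.0, 185.6, 27.5]
force: [-0.2, -2.2, 0.8]
width: 33.3
eef_pos: [662.2, 185.3, 26.7]
force: [-0.3, -1.0, 1.7]
width: 33.0
eef_pos: [662.5, 185.1, 25.9]
force: [1.0, -2.2, 2.5]
width: 33.1
```

```bash

python3 -m jog '{"angular":[[0,0,0],[0,0,0],[0,0,0]],"travel":[[-0.05,0,0.05],[-0.1,0,0.05],[-0.1,0,0.05]],"fingers":[1,1,1]}' | egrep 'eef|force|width'
python3 -m jog '{"angular":[[0,0,0],[0,0,0],[0,0,0]],"travel":[[0,0,0.05],[0,0,0.05],[0,0,0.05]],"fingers":[1,1,1]}' | egrep 'eef|force|width'
```

```text
eef_pos: [662.6, 184.8, 25.5]
force: [1.3, -0.7, 3.3]
width: 33.1
eef_pos: [662.6, 184.8, 25.5]
force: [0.1, -0.2, 7.6]
width: 33.3
```

```bash

python3 -m jog '{"angular":[[0,0,0],[0,0,0],[0,0,0],[0,0,0],[0,0,0]],"travel":[[0,0,0],[0,0,0],[0,0,0],[0,0,0],[0,0,0]],"fingers":[0.4,0.2,0,0,0]}'| egrep 'eef|force|width'
python3 -m jog '{"angular":[[0,0,0],[0,0,0],[0,0,0],[0,0,0],[0,0,0]],"travel":[[0,0,-1],[0,0,-4],[0,0,-8],[0,0,-10],[0,0,-10]],"fingers":[0,0,0,0,0]}'| egrep 'eef'
python3 -m jog '{"angular":[[0,0,0],[0,0,0],[0,0,0],[0,0,0],[0,0,0]],"travel":[[-4,0,0],[-9,0,0],[-14,-0.1,0],[-19,-0.3,0],[-24,-0.6,0]],"fingers":[0,0,0,0,0]}'| egrep 'eef'
python3 -m jog '{"angular":[[0,0,0],[0,0,0],[0,0,0],[0,0,0],[0,0,0]],"travel":[[-5,-0.2,0],[-10,-0.4,0],[-15,-0.6,0],[-18.9,-0.9,0],[-18.9,-0.9,0]],"fingers":[0,0,0,0,0]}'| egrep 'eef'
python3 -m jog '{"angular":[[0,0,0],[0,0,0],[0,0,0],[0,0,0],[0,0,0]],"travel":[[0,0,0],[0,0,0],[0,0,0],[0,0,0],[0,0,0]],"fingers":[0,0,0,0,0]}'
python3 -c "
from h import *
im=get_image('side');s=read_state();print(s['eef_pos'],s['tool_rot'])
for b in blobs(tan(im,75),60,1500): print(*b)
print(proj('side',(662.3,185,38)))"
```

```text
eef_pos: [662.1, 184.3, 24.6]
force: [-0.3, -0.3, 0.1]
width: 85.4
eef_pos: [663.3, 184.5, 126.6]
eef_pos: [654.9, -56.9, 122.8]
eef_pos: [644.5, -250.1, 123.0]
clock: 21.72
eef_pos: [647.4, -244.4, 124.9]
tool_rot: [3.141, 0.0, 1.571]
force: [0.1, 0.0, 0.1]
width: 85.2
[ 647.3886776  -244.51722196  124.89210987] [3.14144861e+00 1.91153314e-05 1.57131501e+00]
[226.2 153.4] [221 147  12  13 125]
[213.2 215. ] [204 204  19  22 344]
[307.4 209.7] [302 205  11  11  94]
[329.9 220.8] [325 215  11  12 108]
[387.3 224.5] [379 215  18  20 287]
[354.5 229.3] [347 221  16  18 236]
[280.1 305.7] [270 294  21  25 414]
[226.68145867 154.83808733]
```

Both seated eggs are at their expected pixels. Now the second pheasant egg.

```bash

python3 -m jog '{"angular":[[0,0,0],[0,0,0],[0,0,0],[0,0,0],[0,0,0]],"travel":[[0,0.05,3],[0,0.05,6],[0,0.05,8.4],[0,0.05,9.3],[0,0.05,9.3]],"fingers":[0,0,0,0,0]}'
python3 -m jog '{"angular":[[0,0,0],[0,0,0],[0,0,0]],"travel":[[0,0,0],[0,0,0],[0,0,0]],"fingers":[0,0,0]}' | egrep 'eef|force'
python3 -c "
from h import *
im=get_image('side');
u,v=proj('side',(648,-244,45)).astype(int);cv2.imwrite('pics/l.png',cv2.cvtColor(cv2.resize(im[v-50:v+50,u-50:u+50],(400,400),interpolation=cv2.INTER_CUBIC),cv2.COLOR_RGB2BGR))"
```

```text
clock: 22.4
eef_pos: [647.6, -244.8, 31.6]
tool_rot: [-3.141, -0.0, 1.571]
force: [-0.5, 0.8, 0.6]
width: 85.8
eef_pos: [648.2, -244.8, 32.5]
force: [1.6, -0.3, -0.1]
```

View pics/l.png

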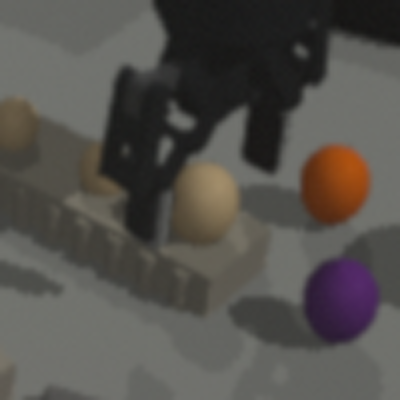

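Fingers straddle the egg evenly and clear the orange and purple eggs. Gripping and carrying.

```bash

python3 -m jog '{"angular":[[0,0,0],[0,0,0],[0,0,0],[0,0,0],[0,0,0]],"travel":[[0,0,0],[0,0,0],[0,0,0],[0,0,0],[0,0,0]],"fingers":[1,1,1,1,1]}'| egrep 'eef|force|width'
python3 -m jog '{"angular":[[0,0,0],[0,0,0],[0,0,0],[0,0,0],[0,0,0]],"travel":[[0,0,0],[0,0,-1],[0,0,-3],[0,0,-6],[0,0,-8]],"fingers":[1,1,1,1,1]}' | egrep 'width|eef'
python3 -m jog '{"angular":[[0,0,0],[0,0,0],[0,0,0],[0,0,0],[0,0,0]],"travel":[[4,0.1,0],[8,0.2,0],[12,0.4,0],[16,0.6,0],[20,0.6,0]],"fingers":[1,1,1,1,1]}'| egrep 'width|eef'
python3 -m jog '{"angular":[[0,0,0],[0,0,0],[0,0,0],[0,0,0],[0,0,0]],"travel":[[4,0.1,0],[8,0.2,0],[12,0.4,0],[15,0.6,0],[16.9,0.6,0]],"fingers":[1,1,1,1,1]}'| egrep 'width|eef'
python3 -m jog '{"angular":[[0,0,0],[0,0,0],[0,0,0],[0,0,0],[0,0,0]],"travel":[[0,0,0],[0,0,0],[0,0,0],[0,0,0],[0,0,0]],"fingers":[1,1,1,1,1]}'| egrep 'width|eef'
```

```text
eef_pos: [648.5, -244.8, 32.1]
force: [1.5, 1.0, 2.0]
width: 33.3
eef_pos: [648.2, -245.3, 114.4]
width: 33.4
eef_pos: [653.8, -43.4, 112.6]
width: 33.4
eef_pos: [659.6, 126.5, 112.3]
width: 33.5
eef_pos: [659.8, 123.7, 111.8]
width: 33.2
```

```bash

python3 -m jog '{"angular":[[0,0,0],[0,0,0],[0,0,0],[0,0,0],[0,0,0]],"travel":[[0,0,2],[0,0,5],[0,0,7],[0,0,8.2],[0,0,8.2]],"fingers":[1,1,1,1,1]}'| egrep 'eef|force'
for i in 1 2 3; do python3 -m jog '{"angular":[[0,0,0],[0,0,0],[0,0,0]],"travel":[[0,0,0.1],[0,0,0.1],[0,0,0.1]],"fingers":[1,1,1]}' | egrep 'eef|force'; done
```

```text
eef_pos: [659.7, 124.2, 29.0]
force: [-0.4, -0.9, 0.8]
eef_pos: [659.9, 124.4, 29.3]
force: [-0.6, 0.1, 0.2]
eef_pos: [659.9, 124.4, 27.9]
force: [0.9, 0.3, -0.0]
eef_pos: [660.1, 124.5, 27.0]
force: [0.9, 0.9, -0.1]
```

```bash

for i in 1 2 3; do python3 -m jog '{"angular":[[0,0,0],[0,0,0],[0,0,0]],"travel":[[0,0,0.05],[0,0,0.05],[0,0,0.05]],"fingers":[1,1,1]}' | egrep 'eef|force'; done
```

```text
eef_pos: [660.2, 124.5, 26.6]
force: [1.0, -0.2, 3.6]
eef_pos: [660.2, 124.6, 26.2]
force: [3.0, 1.0, 4.8]
eef_pos: [660.4, 124.7, 25.9]
force: [2.6, 1.9, 6.2]
```

```bash

python3 -m jog '{"angular":[[0,0,0],[0,0,0],[0,0,0],[0,0,0],[0,0,0]],"travel":[[0,0.05,0],[0,0.05,0],[0,0.05,0],[0,0.05,0],[0,0.05,0]],"fingers":[1,0.4,0.2,0,0]}'| egrep 'eef|force|width'
python3 -m jog '{"angular":[[0,0,0],[0,0,0],[0,0,0],[0,0,0],[0,0,0]],"travel":[[0,0,0],[0,0,-2],[0,0,-6],[0,0,-10],[0,0,-10]],"fingers":[0,0,0,0,0]}'| egrep 'eef|width'
python3 -m jog '{"angular":[[0,0,0],[0,0,0],[0,0,0],[0,0,0],[0,0,0]],"travel":[[-4,-0.2,0],[-9,-0.4,0],[-14,-0.7,0],[-18,-0.9,0],[-20,-1,0]],"fingers":[0,0,0,0,0]}'| egrep 'eef'
python3 -m jog '{"angular":[[0,0,0],[0,0,0],[0,0,0],[0,0,0],[0,0,0]],"travel":[[-4,-0.2,0],[-8,-0.6,0],[-10.9,-0.7,0],[-10.9,-0.7,0],[-10.9,-0.7,0]],"fingers":[0,0,0,0,0]}'| egrep 'eef'
python3 -m jog '{"angular":[[0,0,0],[0,0,0],[0,0,0]],"travel":[[0,0,0],[0,0,0],[0,0,0]],"fingers":[0,0,0]}'
python3 -c "
from h import *
im=get_image('side');s=read_state();print(s['eef_pos'])
for b in blobs(tan(im,75),60,1500): print(*b)
print(proj('side',(660,125,38)))"
```

```text
eef_pos: [659.9, 124.1, 24.9]
force: [0.3, -0.5, 0.3]
width: 85.5
eef_pos: [663.4, 124.3, 130.7]
width: 85.7
eef_pos: [649.6, -78.8, 125.6]
eef_pos: [643.7, -182.2, 125.0]
clock: 31.7
eef_pos: [643.5, -184.0, 125.3]
tool_rot: [3.142, -0.0, 1.572]
force: [-0.3, -0.3, -0.1]
width: 85.4
[ 643.34906996 -184.21763928  125.29167252]
[226.2 153.4] [221 147  12  13 125]
[240.4 162.3] [235 156  12  13 134]
[213.2 214.9] [204 204  19  22 339]
[307.5 209.4] [303 204  10  12  93]
[329.9 220.7] [325 215  11  12 107]
[387.3 224.5] [379 215  18  20 286]
[280.1 305.7] [270 294  21  25 411]
[241.01369254 163.62184397]
```

```bash

python3 -m jog '{"angular":[[0,0,0],[0,0,0],[0,0,0],[0,0,0],[0,0,0]],"travel":[[0,0,3],[0,0,6],[0,0,8.6],[0,0,9.9],[0,0,9.9]],"fingers":[0,0,0,0,0]}'| egrep 'eef|force'
python3 -m jog '{"angular":[[0,0,0],[0,0,0],[0,0,0]],"travel":[[0,0,0],[0,0,0],[0,0,0]],"fingers":[0,0,0]}' | egrep 'eef|force'
python3 -m jog '{"angular":[[0,0,0],[0,0,0],[0,0,0],[0,0,0],[0,0,0]],"travel":[[0,0,0],[0,0,0],[0,0,0],[0,0,0],[0,0,0]],"fingers":[1,1,1,1,1]}'| egrep 'eef|force|width'
python3 -m jog '{"angular":[[0,0,0],[0,0,0],[0,0,0]],"travel":[[0,0,0],[0,0,0],[0,0,0]],"fingers":[1,1,1]}'| egrep 'eef|force|width'
python3 -c "
from h import *
im=get_image('side');
u,v=proj('side',(643,-184,40)).astype(int);cv2.imwrite('pics/m.png',cv2.cvtColor(cv2.resize(im[v-40:v+40,u-40:u+40],(500,500),interpolation=cv2.INTER_CUBIC),cv2.COLOR_RGB2BGR))"
```

```text
eef_pos: [642.8, -184.6, 25.6]
force: [0.1, 0.2, 0.6]
eef_pos: [643.8, -184.8, 27.1]
force: [0.3, -0.7, 0.2]
eef_pos: [643.7, -184.7, 26.5]
force: [0.5, 0.0, 0.7]
width: 23.9
eef_pos: [643.6, -184.7, 26.4]
force: [2.2, 0.5, 2.5]
width: 24.1
```

View pics/m.png

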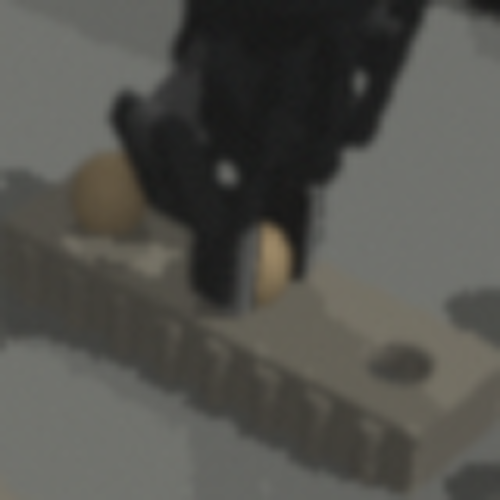

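Quail egg gripped between the pads with the tips just above the strip. Carrying to the far quail pocket.

```bash

python3 -m jog '{"angular":[[0,0,0],[0,0,0],[0,0,0],[0,0,0],[0,0,0]],"travel":[[0,0,0],[0,0,-1],[0,0,-3],[0,0,-6],[0,0,-8]],"fingers":[1,1,1,1,1]}' | egrep 'width|eef'
python3 -m jog '{"angular":[[0,0,0],[0,0,0],[0,0,0],[0,0,0],[0,0,0]],"travel":[[4,-1.7,0],[8,-3.4,0],[12,-5.1,0],[16,-6.8,0],[20,-8.5,0]],"fingers":[1,1,1,1,1]}'| egrep 'width|eef'
python3 -m jog '{"angular":[[0,0,0],[0,0,0],[0,0,0],[0,0,0],[0,0,0]],"travel":[[4,-1.7,0],[8,-3.4,0],[12,-5.1,0],[16,-6.8,0],[20.4,-8.3,0]],"fingers":[1,1,1,1,1]}'| egrep 'width|eef'
python3 -m jog '{"angular":[[0,0,0],[0,0,0],[0,0,0],[0,0,0],[0,0,0]],"travel":[[0,0,0],[0,0,0],[0,0,0],[0,0,0],[0,0,0]],"fingers":[1,1,1,1,1]}'
python3 -c "
from h import *
im=get_image('side');s=read_state();print(s['eef_pos'])
for b in blobs(tan(im,75),20,1500): print(*b)
print(proj('side',s['eef_pos']+[0,0,7.5]))"
```

```text
eef_pos: [643.7, -185.2, 108.9]
width: 23.8
eef_pos: [557.7, 16.6, 107.1]
width: 24.3
eef_pos: [474.6, 220.3, 107.1]
width: 24.2
clock: 36.3
eef_pos: [475.5, 218.5, 106.3]
tool_rot: [-3.142, 0.0, 1.57]
force: [0.1, -0.8, -1.1]
width: 23.9
[475.38535254 218.74311609 106.31385749]
[155.1 146.1] [152 141   8  12  73]
[226.2 153.5] [221 147  12  13 126]
[240.5 162.3] [235 156  12  13 132]
[213.2 215.2] [204 205  19  21 327]
[307.4 209.6] [303 204  10  12  96]
[387.3 224.5] [379 215  18  20 286]
[280.1 305.7] [270 294  21  25 413]
[154.3534089  147.29964001]
```

```bash

python3 -m jog '{"angular":[[0,0,0],[0,0,0],[0,0,0],[0,0,0],[0,0,0]],"travel":[[0,0,2],[0,0,5],[0,0,7],[0,0,7.7],[0,0,7.7]],"fingers":[1,1,1,1,1]}'| egrep 'eef|force'
for i in 1 2 3; do python3 -m jog '{"angular":[[0,0,0],[0,0,0],[0,0,0]],"travel":[[0,0,0.08],[0,0,0.08],[0,0,0.08]],"fingers":[1,1,1]}' | egrep 'eef|force'; done
```

```text
eef_pos: [475.3, 219.1, 29.3]
force: [0.2, -0.2, 0.2]
eef_pos: [475.4, 219.5, 28.9]
force: [-1.3, 0.9, -0.2]
eef_pos: [475.2, 219.3, 27.7]
force: [-0.3, 0.6, 0.6]
eef_pos: [475.3, 219.4, 26.9]
force: [-0.1, 0.2, 0.9]
```

```bash

for i in 1 2 3; do python3 -m jog '{"angular":[[0,0,0],[0,0,0],[0,0,0]],"travel":[[0,0,0.05],[0,0,0.05],[0,0,0.05]],"fingers":[1,1,1]}' | egrep 'eef|force'; done
python3 -c "
from h import *
im=get_image('side');
u,v=proj('side',(472,195,35)).astype(int);cv2.imwrite('pics/n.png',cv2.cvtColor(cv2.resize(im[v-40:v+40,u-40:u+40],(500,500),interpolation=cv2.INTER_CUBIC),cv2.COLOR_RGB2BGR))"
```

```text
eef_pos: [475.4, 219.4, 26.5]
force: [0.5, 0.9, 2.2]
eef_pos: [475.5, 219.5, 26.2]
force: [-0.3, 1.1, 4.6]
eef_pos: [475.5, 219.5, 26.2]
force: [-0.6, 1.6, 9.9]
```

View pics/n.png

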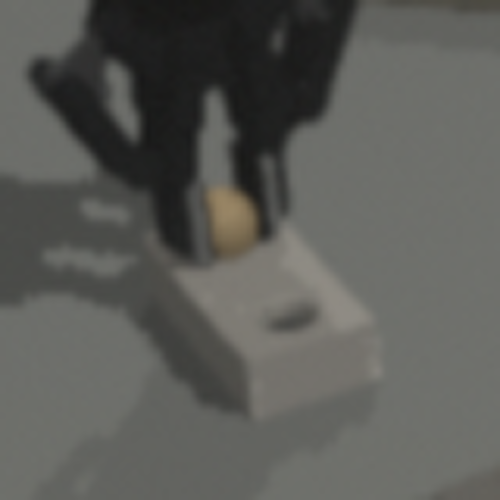

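Egg is in the far pocket, and the height matches the expected seat. Releasing and fetching the last quail egg.

```bash

python3 -m jog '{"angular":[[0,0,0],[0,0,0],[0,0,0],[0,0,0],[0,0,0]],"travel":[[0,0,-0.03],[0,0,-0.03],[0,0,-0.03],[0,0,-0.03],[0,0,-0.03]],"fingers":[0.6,0.4,0.2,0,0]}'| egrep 'eef|force|width'
python3 -m jog '{"angular":[[0,0,0],[0,0,0],[0,0,0],[0,0,0],[0,0,0]],"travel":[[0,0,0],[0,0,-2],[0,0,-6],[0,0,-10],[0,0,-10]],"fingers":[0,0,0,0,0]}'| egrep 'eef|width'
python3 -m jog '{"angular":[[0,0,0],[0,0,0],[0,0,0],[0,0,0],[0,0,0]],"travel":[[-4,1.9,0],[-8,3.8,0],[-12,5.7,0],[-16,7.6,0],[-20,9.5,0]],"fingers":[0,0,0,0,0]}'| egrep 'eef'
python3 -m jog '{"angular":[[0,0,0],[0,0,0],[0,0,0],[0,0,0],[0,0,0]],"travel":[[-4,1.9,0],[-8,3.8,0],[-12,5.7,0],[-14.4,6.8,0],[-14.4,6.8,0]],"fingers":[0,0,0,0,0]}'| egrep 'eef'
python3 -m jog '{"angular":[[0,0,0],[0,0,0],[0,0,0],[0,0,0],[0,0,0]],"travel":[[0,0,0],[0,0,0],[0,0,0],[0,0,0],[0,0,0]],"fingers":[0,0,0,0,0]}'
python3 -c "
from h import *
im=get_image('side');s=read_state();print(s['eef_pos'])
for b in blobs(tan(im,75),30,1500): print(*b)
print(proj('side',(475.2,219.2,34)))"
```

```text
eef_pos: [475.1, 219.2, 25.6]
force: [-0.3, -0.0, -0.3]
width: 85.4
eef_pos: [477.1, 220.0, 128.3]
width: 85.4
eef_pos: [570.0, 18.2, 124.6]
eef_pos: [637.8, -127.7, 124.5]
clock: 42.4
eef_pos: [638.3, -124.4, 125.8]
tool_rot: [3.142, -0.0, 1.571]
force: [-1.3, -0.6, -0.6]
width: 85.6
[ 638.26979474 -124.5565907   125.74559519]
[226.2 153.5] [221 147  12  13 126]
[240.4 162.3] [235 156  12  14 135]
[156.7 175.2] [153 171   9   9  62]
[213.1 214.9] [204 204  19  22 342]
[307.5 209.5] [303 204  10  12  94]
[387.3 224.5] [379 215  18  20 288]
[280.1 305.8] [270 294  21  25 415]
[158.11238842 176.38788136]
```

```bash

python3 -m jog '{"angular":[[0,0,0],[0,0,0],[0,0,0],[0,0,0],[0,0,0]],"travel":[[0,0,3],[0,0,6],[0,0,8.6],[0,0,9.95],[0,0,9.95]],"fingers":[0,0,0,0,0]}'| egrep 'eef|force'
python3 -m jog '{"angular":[[0,0,0],[0,0,0],[0,0,0]],"travel":[[0,0,0],[0,0,0],[0,0,0]],"fingers":[0,0,0]}' | egrep 'eef|force'
python3 -m jog '{"angular":[[0,0,0],[0,0,0],[0,0,0],[0,0,0],[0,0,0]],"travel":[[0,0,0],[0,0,0],[0,0,0],[0,0,0],[0,0,0]],"fingers":[1,1,1,1,1]}'| egrep 'eef|force|width'
python3 -m jog '{"angular":[[0,0,0],[0,0,0],[0,0,0]],"travel":[[0,0,0],[0,0,0],[0,0,0]],"fingers":[1,1,1]}'| egrep 'eef|force|width'
```

```text
eef_pos: [637.7, -124.7, 25.5]
force: [0.7, 0.0, 0.3]
eef_pos: [638.8, -124.7, 27.0]
force: [0.1, 0.2, -0.6]
eef_pos: [638.7, -124.7, 26.4]
force: [1.2, 0.3, 1.1]
width: 23.8
eef_pos: [638.7, -124.8, 26.4]
force: [1.3, -0.1, 1.1]
width: 24.1
```

```bash

python3 -m jog '{"angular":[[0,0,0],[0,0,0],[0,0,0],[0,0,0],[0,0,0]],"travel":[[0,0,0],[0,0,-1],[0,0,-3],[0,0,-6],[0,0,-8]],"fingers":[1,1,1,1,1]}' | egrep 'width|eef'
python3 -m jog '{"angular":[[0,0,0],[0,0,0],[0,0,0],[0,0,0],[0,0,0]],"travel":[[3,-1.8,0],[6,-3.6,0],[9,-5.5,0],[12,-7.3,0],[15,-9.1,0]],"fingers":[1,1,1,1,1]}'| egrep 'width|eef'
python3 -m jog '{"angular":[[0,0,0],[0,0,0],[0,0,0],[0,0,0],[0,0,0]],"travel":[[3,-1.8,0],[6,-3.6,0],[9,-5.5,0],[12,-7.3,0],[13.5,-8.3,0]],"fingers":[1,1,1,1,1]}'| egrep 'width|eef'
python3 -m jog '{"angular":[[0,0,0],[0,0,0],[0,0,0],[0,0,0],[0,0,0]],"travel":[[0,0,0],[0,0,0],[0,0,0],[0,0,0],[0,0,0]],"fingers":[1,1,1,1,1]}'| egrep 'eef|width'
python3 -m jog '{"angular":[[0,0,0],[0,0,0],[0,0,0],[0,0,0],[0,0,0]],"travel":[[0,0,2],[0,0,5],[0,0,7],[0,0,7.7],[0,0,7.7]],"fingers":[1,1,1,1,1]}'| egrep 'eef|force'
for i in 1 2 3; do python3 -m jog '{"angular":[[0,0,0],[0,0,0],[0,0,0]],"travel":[[0,0,0.08],[0,0,0.08],[0,0,0.08]],"fingers":[1,1,1]}' | egrep 'eef|force'; done
```

```text
eef_pos: [638.7, -125.1, 108.7]
width: 24.1
eef_pos: [546.6, 26.3, 107.0]
width: 23.8
eef_pos: [462.9, 162.3, 106.8]
width: 24.3
eef_pos: [464.4, 159.8, 106.1]
width: 23.7
eef_pos: [464.4, 160.1, 29.2]
force: [-0.4, -0.4, 0.2]
eef_pos: [464.4, 160.4, 28.8]
force: [0.4, 0.6, -0.0]
eef_pos: [464.6, 160.3, 27.7]
force: [0.7, -0.6, 0.7]
eef_pos: [464.8, 160.4, 26.9]
force: [1.7, -0.0, 1.8]
```

```bash

for i in 1 2 3; do python3 -m jog '{"angular":[[0,0,0],[0,0,0],[0,0,0]],"travel":[[0,0,0.04],[0,0,0.04],[0,0,0.04]],"fingers":[1,1,1]}' | egrep 'eef|force'; done
```

```text
eef_pos: [464.8, 160.4, 26.6]
force: [2.2, 1.1, 5.2]
eef_pos: [464.9, 160.5, 26.3]
force: [1.4, 2.5, 5.7]
eef_pos: [465.0, 160.5, 26.2]
force: [2.3, 2.1, 8.7]
```

Seated by height and force. Releasing, raising, and moving clear for a final look.

```bash

python3 -m jog '{"angular":[[0,0,0],[0,0,0],[0,0,0],[0,0,0],[0,0,0]],"travel":[[0.03,0.03,-0.03],[0.03,0.03,-0.03],[0.03,0.03,-0.03],[0.03,0.03,-0.03],[0.03,0.03,-0.03]],"fingers":[1,0.6,0.3,0,0]}'| egrep 'eef|force|width'
python3 -m jog '{"angular":[[0,0,0],[0,0,0],[0,0,0],[0,0,0],[0,0,0]],"travel":[[0,0,0],[0,0,-2],[0,0,-6],[0,0,-12],[0,0,-18]],"fingers":[0,0,0,0,0]}'| egrep 'eef|width'
python3 -m jog '{"angular":[[0,0,0],[0,0,0],[0,0,0],[0,0,0],[0,0,0]],"travel":[[5,0,0],[10,0,0],[15,-1,0],[20,-3,0],[25,-5,0]],"fingers":[0,0,0,0,0]}'| egrep 'eef'
python3 -m jog '{"angular":[[0,0,0],[0,0,0],[0,0,0],[0,0,0],[0,0,0]],"travel":[[5,-2,0],[10,-4,0],[14,-5,0],[14,-5,0],[14,-5,0]],"fingers":[0,0,0,0,0]}'
python3 - <<'E'
from h import *
im=get_image('side');t=get_image('top')
for b in blobs(tan(im,75),30,1500): print("side",*b)
P=[(466.5,-12.1,42),(662.3,185.3,38),(660,125.2,38),(475.2,219.2,34),(464.8,160.3,34)]
print("expected",*[(proj('side',p).round(1),proj('top',p).round(1)) for p in P])
for b in blobs(tan(t),30,1500): print("top",*b,plane('top',b[0],38))
cv2.imwrite('pics/z.png',cv2.cvtColor(np.vstack([cv2.resize(im[130:255,130:330],(640,400)),cv2.resize(t[125:255,130:290],(640,520))])[:,:],cv2.COLOR_RGB2BGR)[::1])
a=cv2.imread('pics/z.png');cv2.imwrite('pics/z.png',cv2.resize(a,(417,600)))
E
```

```text
eef_pos: [464.1, 160.5, 25.7]
force: [0.1, 0.6, 0.7]
width: 84.6
eef_pos: [464.0, 160.4, 207.5]
width: 85.5
eef_pos: [413.6, 412.0, 205.8]
clock: 52.32
eef_pos: [364.7, 549.4, 205.6]
tool_rot: [3.142, 0.002, 1.57]
force: [0.9, 0.3, -1.0]
width: 85.1
side [226.2 153.5] [221 147  12  13 127]
side [240.5 162.3] [235 156  12  14 133]
side [157.2 175.2] [153 171   9   9  70]
side [167.2 186.4] [163 182   9  10  77]
side [213.1 215.1] [204 205  19  21 331]
side [387.4 224.3] [379 215  18  20 282]
side [280.1 305.7] [270 294  21  25 411]
expected (array([213.5, 216.5]), array([254.3, 233.9])) (array([226.6, 154.8]), array([164.9, 144.4])) (array([241. , 163.6]), array([192.1, 145.4])) (array([158.1, 176.4]), array([148.4, 229.6])) (array([168. , 187.6]), array([175.2, 234.5]))
top [369.1 112.7] [361 105  17  17 220] [ 731.7 -263.2   38. ]
top [164.9 144.2] [157 137  17  16 205] [662.8 185.2  38. ]
top [191.9 145.4] [184 138  17  16 203] [660.  125.6  38. ]
top [148.1 229.6] [143 224  12  12 111] [475.3 218.8  38. ]
top [254.5 233.7] [245 224  20  21 327] [466.9 -12.5  38. ]
top [174.9 234.4] [169 229  13  12 115] [465.  160.2  38. ]
top [377.8 262.9] [369 255  18  17 224] [ 405.3 -276.6   38. ]
```

View pics/z.png

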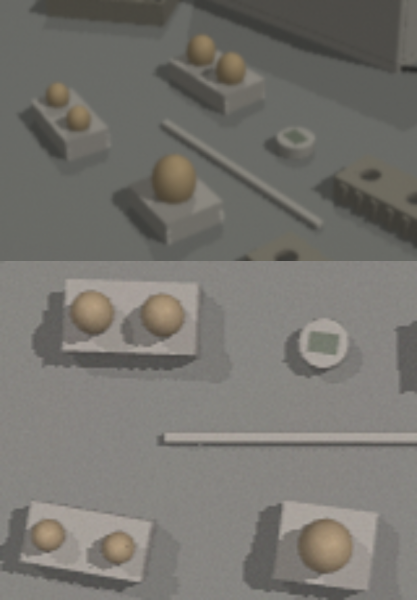

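All five eggs stand in their pockets within 0.5 px of the expected points in the top view, and the hygrometer looks unmoved. Handing in.

```bash
python3 -c "
from cell import *
print(finish_job())"
```

```text
the job is handed in; nothing more can be done
None
```

All five eggs are in the setter trays: the hen egg in the wide pocket, the two pheasant eggs in the medium pair and the two quail eggs in the small pair. Each was lowered until it touched its pocket (about 6–10 N) before release, and none was dropped. The job was handed in at about 52 s, with the arm clear.

- **Final checks:** in the last top view every egg was within 0.5 px (about 1 mm) of its pocket centre. Both pictures show all five upright, and the hygrometer looks unmoved by eye.
- **Disagreements:** the side camera read about 0.4–0.9 px to the left and 1.2–1.4 px above expected for every egg, a calibration bias that was there from the start. The measured position also swung by a couple of millimetres after moves. For the hen egg and the first pheasant egg, the contact force showed I had gone 1–2 mm too far in y, and I corrected that before releasing them.

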